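# Find the workshop's own kit crate

## Robot

A 6-joint arm with a two-finger parallel gripper is mounted at the origin on the work surface. World frame = base frame: x ahead of the robot, y to its left, z up, the work surface at z = 0. Lengths are in m, angles in degrees, forces in N, time in s.
With the tool pointing down it reaches from about 0.4 to 0.825 m from the base axis. Payload 7 kg.
Tool frame: the origin (TCP) lies at the very end of the fingers, on their centre line; the grasp point (between the pads) lies 19 mm behind it (ctrl.grasp_offset is the distance from the TCP to the grasp point, in m); z points along the fingers, y is the line along which they close (so a half turn about z gives the same grasp; the last joint's range is limited). The gripper opens to 88 mm and grips with 3 to 60 N. Pads are 19 mm wide; open, the fingers measure 130 mm over their backs; the gripper's body (78 mm by 193 mm) begins 47 mm behind the grasp point.
Start: joints at [-59.467, 20.546, 0.682, 0, -70.136, -16.507], TCP at [0.164, -0.655, 0.227] pointing down, gripper open.
Joint ranges: [-176.03, 176.03], [-82.01, 121.73], [-58.28, 71.71], [-173.87, 95.51], [-174.79, -0.11], [-173.66, 173.66]. Speed limits (degrees/s): [136.94, 136.94, 172.46, 180, 180, 180].

## Interface

Orientations are given as [roll, pitch, yaw] about the fixed x, y, z axes, in that order (R = Rz(yaw) Ry(pitch) Rx(roll)).
In Python, from plant import ctrl gives the robot as it stands. The module is installed in compiled form; this text tells all that it offers.
- The arm moves only by the tool jog_arm, never from a script. Its argument "plan" is a list that holds one entry, the list of rows, each a list of 7 numbers: the opening, from 0 (shut) to 1 (fully open), then the shift along the tool's x, y, z in m, then the turn, a rotation vector about the tool's x, y, z in degrees. A call has 1 to 20 rows; each row is the pose to reach, as a shift and turn from the pose commanded when the call began, along the tool's axes at that moment; what a row does not reach only later rows make up. A row lasts 1/8 s, in which the tool goes at most 62.5 mm and 10.7 degrees, less where a joint would pass 70% of its speed; a pose out of reach is approached as far as the arm can. A call with a gripper value outside its range is refused whole. The fingers move at their own pace and stop on an object; the grip force is fixed at half the most. Time passes only in rows, so rows that repeat a pose let the fingers close. It gives the time, the measured TCP pose, the force, the opening and the grip force at its end, in the units of the state.
- ctrl.get_obs(): the state, without advancing time (a new reading comes with each control period).
- ctrl.snapshot(name): name is "side" or "top" or "wrist"; returns a dict with "image" (400x640x3 uint8, red, green, blue), "vertical_fov" (degrees; the focal length in pixels is half the picture's height over the tangent of half this angle, whatever the lens; pixels are square), "cx", "cy" (the principal point, pixels), "k1" (the pictures are not rectified: a ray, as slopes to the right and down, at radius r is drawn at 1 + k1 r^2 times it, then the intrinsics apply), "R" (3x3) and "t" (3): a world point X has camera coordinates R X + t; the wrist camera has in their place "T_tool_cam" (4x4, takes a point from camera to tool coordinates, whose origin is the TCP and whose axes are the flange's). Camera axes: x right, y down, z forward; pixel columns grow to the right and rows downward; lengths in m; the calibration is good to about 2 mm. A picture is of the moment at which its call begins: read the wrist's pose just before it. There is no depth.
- ctrl.close_job(): hands the job in; it is judged then, once.
The state is a dict: "clock": time; "joint_pos": joint angles; "qvel": joint speeds; "tau": joint torques, N m; "tool_pos": TCP position; "orientation": TCP orientation; "force": force on the tool from outside, world axes, zero at the start; "moment": the same for the moment, N m; "opening": finger opening in m; "gripper_force": force on a finger pad.
Only numpy, scipy, OpenCV 4.12 (cv2) and the standard library are available. Lean on these libraries where they do the work, as an engineer would, in place of code of your own. Each camera call takes 0.05 s, during which the arm holds its last target. There are 200 camera calls.

## Task

Two empty kit crates have come back and look alike, but only the workshop's own has the ring-shaped mark burnt under its floor. Using only the outside of the fingers, without pinching or picking up, tip both crates over onto their sides so their undersides show, then gently push the marked one along the bench, still on its side, until it lies flush against the return batten at the far side. Leave the unmarked crate lying where it fell, and do not disturb the tools and pots standing around.

Things in the scene. Friction and masses are not known exactly. Their poses are not given: they have to be found in the camera images.
- crate_1: One of two kit crates alike from above: empty open-topped slatted pine box, 72 mm (its x) by 140 mm (its y) by 115 mm high (its z), 6 mm walls and floor, about 0.24 kg. Origin at the centre of its underside, z towards its open mouth. It starts upright, a long face to the robot (yaw within 0.25 of straight, its x away from the robot).
- crate_2: One of two kit crates alike from above: empty open-topped slatted pine box, 72 mm (its x) by 140 mm (its y) by 115 mm high (its z), 6 mm walls and floor, about 0.24 kg. Origin at the centre of its underside, z towards its open mouth. It starts upright, a long face to the robot (yaw within 0.25 of straight, its x away from the robot).
- crate_1_mid (a point): Middle of crate_1's outer box, 57.5 mm above its underside along its z. Pushed near the rim of a long face the crate tips over the opposite bottom edge, passes its balance at about 40 degrees and falls onto its side, where it is 72 mm high; pushed low down it slides.
- crate_2_mid (a point): Middle of crate_2's outer box, 57.5 mm above its underside along its z. Pushed near the rim of a long face the crate tips over the opposite bottom edge, passes its balance at about 40 degrees and falls onto its side, where it is 72 mm high; pushed low down it slides.
- stamp (a point): Centre of the burnt mark, a dark outline about 45 mm across of a finger ring with a square stone, on the underside of one of the two crates; it lies at that crate's origin and tells which crate is the workshop's.
- batten: The return batten: a plain beech strip fixed to the bench on the far side of the crates, 18 mm thick (its x), 660 mm long (its y), 22 mm high. Origin at the centre of its underside; its x points away from the robot (yaw within 0.1), so the face that the crate is pushed against lies 9 mm from the origin towards -x.
- ring_clamp: Bystander: turned wooden ring clamp standing on end between the crates, 33 mm across, 120 mm high; origin at its foot.
- flask: Bystander: small clear pot with a black cap, 42 mm across, 60 mm high, on the bench between the crates and the batten, near the middle; origin at its foot.
- jar: Bystander: white jar, 72 mm across, 85 mm high, to the right; origin at its foot.
- gas_can: Bystander: blue gas can, 66 mm across, 190 mm high, to the left; origin at its foot.
- tape_roll: Bystander: roll of paper tape lying flat, 76 mm across, 24 mm high, on the robot's side of the crates, near the middle; origin at the centre of its underside.
- hammer: Bystander: hammer lying along its x, 260 mm long, to the left.
- file: Bystander: file with a yellow oval handle lying along its x, 265 mm long, 20 mm high, to the right.

How it is judged:
By the outcome, as a careful person would: the job done as asked, in the order asked, and still so for the second after the job is handed in, with the robot touching nothing.
It also fails if it takes over 54 s, if anything falls off the work surface, if the arm or the gripper's body presses on something with over 40 N, if the wrist force passes 120 N, or if a joint passes its speed limit or range.

## Working session

There is one attempt and no reset: what is moved stays moved. The work goes in short steps, Python scripts to look and compute and a tool call to move; the robot and the scene stay as the last step left them, time stands still between calls to the robot, and variables do not carry over. Pictures are saved under pics/ and viewed, at most 10 in all, crops included, and the job is handed in when it is done.

Besides the shell and the picture viewer there is one more tool, called after ">>>" by a JSON object that holds its "method" and its "body". jog_arm: Moves the arm, as the interface text tells. Its arguments: {"type":"object","properties":{"plan":{"type":"array","items":{"type":"array","items":{"type":"array","items":{"type":"number"}}}}},"required":["plan"]}

```bash
mkdir -p pics; cat > h.py <<'E'
import numpy as np, cv2
from plant import ctrl
from scipy.spatial.transform import Rotation as Ro
def f(s): return 200/np.tan(np.radians(s["vertical_fov"]/2))
def ext(s,o=None):
    if "R" in s: return np.array(s["R"]),np.array(s["t"])
    Rt=Ro.from_euler('xyz',o["orientation"],degrees=True).as_matrix(); T=np.array(s["T_tool_cam"])
    R=Rt@T[:3,:3]; c=Rt@T[:3,3]+np.array(o["tool_pos"]); return R.T,-R.T@c
def ray(s,u,v,o=None):
    R,t=ext(s,o); F=f(s); d=np.array([(u-s["cx"])/F,(v-s["cy"])/F]); p=d.copy()
    for _ in range(20): p=d/(1+s["k1"]*(p@p))
    return -R.T@t, R.T@np.array([p[0],p[1],1])
def plane(s,u,v,z,o=None):
    c,d=ray(s,u,v,o); return c+d*(z-c[2])/d[2]
def proj(s,X,o=None):
    R,t=ext(s,o); p=R@np.array(X)+t; p=p[:2]/p[2]; p=p*(1+s["k1"]*(p@p)); return p*f(s)+[s["cx"],s["cy"]]
def save(n,im): cv2.imwrite(f"pics/{n}.png",im[...,::-1])
E
python3 - <<'E'
from h import *
import pickle
S={n:ctrl.snapshot(n) for n in("top","side")}
pickle.dump(S,open("S0.pkl","wb"))
for n in S: save(n+"0",S[n]["image"]); print(n,{k:v for k,v in S[n].items() if k!="image"})
print(ctrl.get_obs())
E
```

```text
top {'vertical_fov': 47.42429161374345, 'cx': 318.32576063541745, 'cy': 198.98162940098965, 'k1': 0.0028770099709410626, 'R': array([[-0.01361897, -0.9997491 , -0.01778397],
       [-0.98580966,  0.01640088, -0.16706385],
       [ 0.16731361,  0.01525637, -0.98578568]]), 't': array([0.01500383, 0.60170938, 1.3035983 ])}
side {'vertical_fov': 56.02259736966981, 'cx': 322.2298446642235, 'cy': 197.23910425942785, 'k1': 0.026589946466399627, 'R': array([[ 0.93857531, -0.34474401,  0.01509839],
       [-0.15738268, -0.46659681, -0.87035516],
       [ 0.30709459,  0.81451764, -0.49219298]]), 't': array([-0.53626064,  0.14755179,  0.87239746])}
{'clock': 0.1, 'joint_pos': array([-5.94688160e+01,  2.05871807e+01,  6.39018810e-01, -1.83362487e-02,
       -7.01349759e+01, -1.65069069e+01]), 'qvel': array([-0.05324088,  0.0071145 ,  0.12727883,  0.0480795 ,  0.10570343,
       -0.09018701]), 'tau': array([-3.71267713e-03, -5.84160876e+01,  2.93748611e+01,  7.01564535e+00,
        1.01643149e-02, -7.41978715e-05]), 'tool_pos': array([ 0.16344791, -0.65446413,  0.22571615]), 'orientation': array([ 1.79915390e+02, -7.09656238e-03, -1.65981961e+02]), 'force': array([ 0.16835998, -0.74534526,  0.4754811 ]), 'moment': array([ 0.04699444,  0.05447256, -0.01787311]), 'gripper_force': 0.0, 'opening': 0.08782314469949838}
```

View pics/top0.png

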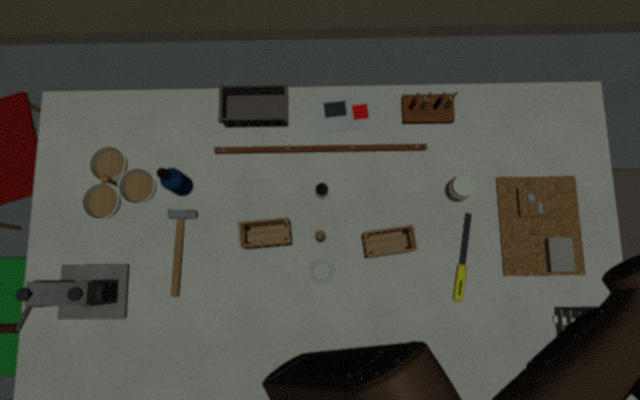

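View pics/side0.png

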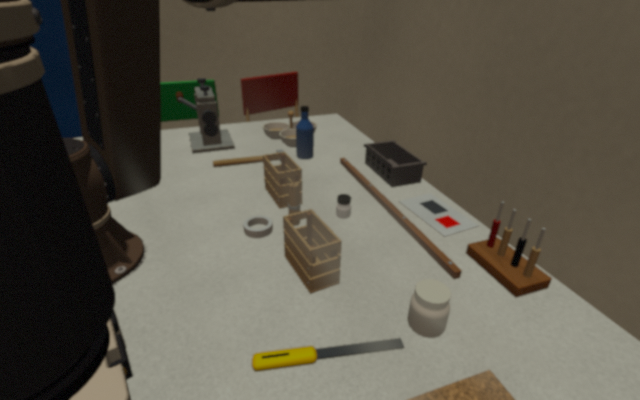

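The top view shows the crates at about (265,233) and (389,242), the batten at row 150, the flask at (321,189), the ring clamp at (320,236) and the tape at (321,270). The side view agrees, and the crates' faces are slatted. Next I'll measure.

```bash
python3 - <<'E'
from h import *
import pickle
s=pickle.load(open("S0.pkl","rb"))["top"]; im=s["image"]
hsv=cv2.cvtColor(im,cv2.COLOR_RGB2HSV)
m=((hsv[...,1]>75)&(hsv[...,0]<25)).astype(np.uint8)
m=cv2.morphologyEx(m,cv2.MORPH_CLOSE,np.ones((5,5)))
n,l,st,c=cv2.connectedComponentsWithStats(m)
for i in range(1,n):
    if st[i,4]<60 : continue
    cs=cv2.findContours((l==i).astype(np.uint8),cv2.RETR_EXTERNAL,cv2.CHAIN_APPROX_NONE)[0][0]
    b=cv2.boxPoints(cv2.minAreaRect(cs)); z=.022 if st[i,2]>150 else .115
    print(c[i].round(1),st[i,4],b.round(1).tolist(),[plane(s,u,v,z)[:2].round(3).tolist() for u,v in b])
for nm,u,v,z in [("flask",321,189,.06),("clamp",320,236,.12),("jar",461,187,.085),("tape",321,271,.024),("can",178,181,.1)]: print(nm,plane(s,u,v,z).round(3))
print("cam",ray(s,320,200)[0])
cr=im[170:290,160:480]; cr=cv2.convertScaleAbs(cr,alpha=1.8)
save("c0",cv2.resize(cr[30:100,60:270],None,fx=3.8,fy=3.8,interpolation=2))
E
```

```text
[294.2  14.7] 18092 [[0.0, 43.0], [0.0, 0.0], [639.0, 0.0], [639.0, 43.0]] [[1.14, 1.038], [1.294, 1.054], [1.241, -1.038], [1.092, -1.019]]
[249.3 102.4] 630 [[221.5, 87.0], [284.3999938964844, 85.9000015258789], [285.1000061035156, 124.5999984741211], [222.1999969482422, 125.69999694824219]] [[0.932, 0.288], [0.932, 0.101], [0.813, 0.099], [0.813, 0.283]]
[ 16.6 147.4] 3633 [[0.0, 204.0], [0.0, 92.0], [39.0, 92.0], [39.0, 204.0]] [[0.592, 0.915], [0.93, 0.95], [0.928, 0.833], [0.59, 0.802]]
[427.7 108.2] 1458 [[402.0, 122.0], [402.0, 94.0], [453.0, 94.0], [453.0, 122.0]] [[0.814, -0.241], [0.899, -0.245], [0.896, -0.394], [0.811, -0.388]]
[360.  111.4] 237 [[351.29998779296875, 104.9000015258789], [367.1000061035156, 103.0999984741211], [368.79998779296875, 117.80000305175781], [353.0, 119.5999984741211]] [[0.869, -0.096], [0.873, -0.142], [0.828, -0.145], [0.824, -0.099]]
[319.7 148.1] 1207 [[214.89999389648438, 146.89999389648438], [425.0, 143.39999389648438], [425.1000061035156, 149.60000610351562], [215.0, 153.0]] [[0.776, 0.326], [0.775, -0.325], [0.756, -0.325], [0.757, 0.325
[... 2116 characters left out ...]
 -0.377], [0.306, -0.365]]
[101.1 293.2] 360 [[85.0999984741211, 282.8999938964844], [113.5, 279.70001220703125], [116.0, 301.70001220703125], [87.5, 304.79998779296875]] [[0.366, 0.654], [0.374, 0.575], [0.314, 0.565], [0.307, 0.643]]
[  7.7 327.8] 127 [[-0.0, 324.0], [16.0, 324.0], [16.0, 332.0], [0.0, 332.0]] [[0.259, 0.88], [0.258, 0.836], [0.237, 0.834], [0.238, 0.878]]
[364.3 376.7] 7854 [[265.0, 343.0], [459.0, 343.0], [459.0, 399.0], [265.0, 399.0]] [[0.187, 0.166], [0.181, -0.391], [0.03, -0.381], [0.035, 0.165]]
flask [ 0.63  -0.003  0.06 ]
clamp [0.486 0.002 0.12 ]
jar [ 0.624 -0.408  0.085]
tape [0.391 0.001 0.024]
can [0.653 0.411 0.1  ]
cam [ 0.37526552 -0.01475668  1.38585924]
```

View pics/c0.png

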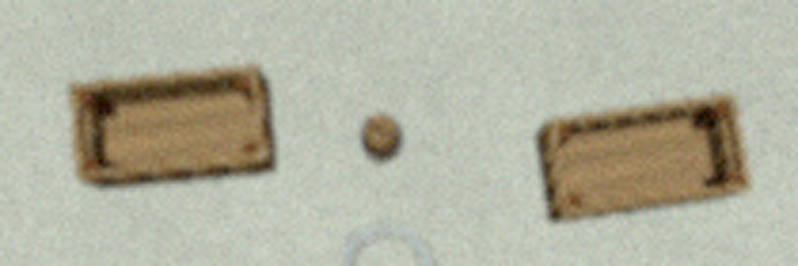

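```bash
cat >> h.py <<'E'
def shift(P,yaw,O0=None,rp=(180,0)):
    "shift and turn from present pose to TCP P, orientation (180,0,yaw)"
    o=O0 or ctrl.get_obs(); R0=Ro.from_euler('xyz',o["orientation"],degrees=True); R1=Ro.from_euler('xyz',[rp[0],rp[1],yaw],degrees=True)
    return (R0.inv().apply(np.array(P)-o["tool_pos"])).round(3).tolist(),(R0.inv()*R1).as_rotvec(degrees=True).round(1).tolist()
def crate(c,yaw,dn,z,dl=0):
    a=np.radians(yaw); return [c[0]+dn*np.cos(a)-dl*np.sin(a),c[1]+dn*np.sin(a)+dl*np.cos(a),z]
CR=((.470,-.190),7.1); CL=((.497,.156),5.2)
E
python3 - <<'E'
from h import *
print(crate(*CR,-.072,.22),shift(crate(*CR,-.072,.22),-180+7.1),shift(crate(*CR,-.072,.104),-180+7.1))
s=ctrl.snapshot("wrist"); print(np.array(s["T_tool_cam"]).round(3),s["vertical_fov"])
E
```

```text
[np.float64(0.39855210047224476), np.float64(-0.19889930632531547), 0.22] ([-0.338, 0.385, 0.006], [0.1, -0.0, 6.9]) ([-0.338, 0.385, 0.122], [0.1, -0.0, 6.9])
[[ 0.    -0.958 -0.288  0.078]
 [ 1.     0.     0.001  0.001]
 [-0.001 -0.288  0.958 -0.159]
 [ 0.     0.     0.     1.   ]] 65.015903069162
```

>>> {"method": "jog_arm", "body": {"plan": [[[1,-0.04,0.045,0,0,0,1],[1,-0.08,0.09,0,0,0,2],[1,-0.12,0.135,0,0,0,3],[1,-0.16,0.18,0,0,0,4],[1,-0.2,0.225,0,0,0,5],[1,-0.24,0.27,0,0,0,6],[1,-0.28,0.315,0,0,0,7],[1,-0.31,0.35,0,0,0,7],[1,-0.338,0.385,0.006,0,0,7],[1,-0.338,0.385,0.06,0,0,7],[1,-0.338,0.385,0.1,0,0,7],[1,-0.338,0.385,0.122,0,0,7],[1,-0.338,0.385,0.122,0,0,7],[1,-0.338,0.385,0.122,0,0,7]]]}}

```text
clock: 1.9
tool_pos: [0.3988, -0.1996, 0.1054]
orientation: [-180.0, 0.1, -173.0]
force: [0.7, 0.1, 0.0]
opening: 0.0877
gripper_force: 0.0
```

```bash
python3 - <<'E'
from h import *
o=ctrl.get_obs();print(o["tool_pos"],o["orientation"],o["force"],o["clock"])
s=ctrl.snapshot("wrist"); save("w1",cv2.convertScaleAbs(s["image"],alpha=1.5))
for dx in(-.036,):
  for dl in(-.07,.07): print(proj(s,crate(*CR,dx,.115,dl),o))
E
```

```text
[ 0.39880676 -0.19958049  0.10543249] [-1.79973777e+02  5.06873185e-02 -1.72957891e+02] [0.70509083 0.11366909 0.01607952] 1.9
[194.71579883 317.46011112]
[444.38394538 317.26844106]
```

View pics/w1.png

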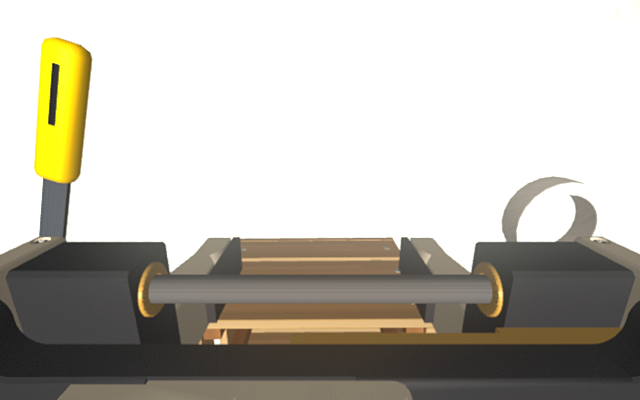

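The wrist view shows the near rim at about row 322, spanning columns 205–432 and centred between the fingers as predicted. Now I'll push at rim height.

>>> {"method": "jog_arm", "body": {"plan": [[[1,-0.01,0,0,0,0,0],[1,-0.018,0,0,0,0,0],[1,-0.024,0,0,0,0,0],[1,-0.03,0,0,0,0,0],[1,-0.036,0,0,0,0,0],[1,-0.042,0,0,0,0,0],[1,-0.048,0,0,0,0,0],[1,-0.054,0,0,0,0,0],[1,-0.06,0,0,0,0,0]]]}}

```text
clock: 3.08
tool_pos: [0.4583, -0.1921, 0.1046]
orientation: [-180.0, 0.0, -173.0]
force: [-1.2, 0.2, 2.2]
opening: 0.0876
gripper_force: 0.8
```

```bash
python3 - <<'E'
from h import *
o=ctrl.get_obs();print(o["tool_pos"],o["force"],o["clock"])
s=ctrl.snapshot("side"); save("s1",cv2.convertScaleAbs(s["image"][150:330,200:440],alpha=1.5))
E
```

```text
[ 0.45825761 -0.19205431  0.10462436] [-1.19173432  0.17262279  2.17202043] 3.075
```

View pics/s1.png

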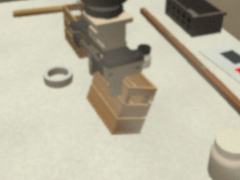

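The crop shows the right crate tilting forward against the fingers, and the upward force agrees with tipping rather than sliding. I'll continue past the balance point.

>>> {"method": "jog_arm", "body": {"plan": [[[1,-0.006,0,0,0,0,0],[1,-0.012,0,0,0,0,0],[1,-0.018,0,0,0,0,0],[1,-0.024,0,0,0,0,0],[1,-0.03,0,0,0,0,0],[1,-0.034,0,0,0,0,0],[1,-0.038,0,0,0,0,0],[1,-0.042,0,0,0,0,0],[1,-0.042,0,0,0,0,0],[1,-0.042,0,0,0,0,0],[1,-0.02,0,0,0,0,0],[1,0.02,0,-0.02,0,0,0],[1,0.04,0,-0.06,0,0,0]]]}}

```text
clock: 4.75
tool_pos: [0.4153, -0.1968, 0.1636]
orientation: [179.9, -0.2, -173.0]
force: [1.3, -0.4, 1.0]
opening: 0.0873
gripper_force: 0.0
```

```bash
python3 - <<'E'
from h import *
import pickle
o=ctrl.get_obs();print(o["tool_pos"],o["force"],o["clock"])
s=ctrl.snapshot("side"); w=ctrl.snapshot("wrist"); pickle.dump((o,s,w),open("S1.pkl","wb"))
a=cv2.resize(s["image"][150:330,200:440],None,fx=1.667,fy=1.667)
save("s2",np.vstack([cv2.convertScaleAbs(a,alpha=1.5),w["image"][50:350,120:520]]))
E
```

```text
[ 0.41525016 -0.19683493  0.16361587] [ 1.27527646 -0.388417    0.95795566] 4.75
```

View pics/s2.png

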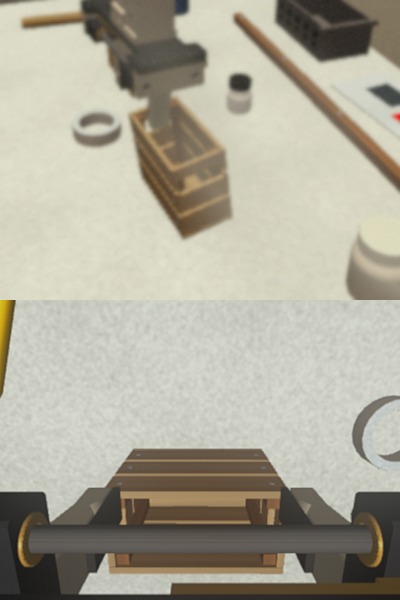

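The crate is upright again in both views; near rim at wrist row ~242 and far rim at ~322. I need to know whether it slid or rocked back.

```bash
python3 - <<'E'
from h import *
import pickle
o,s,w=pickle.load(open("S1.pkl","rb"))
print(plane(w,320,241,.115,o),plane(w,320,323,.115,o))
# face bottom edge / side far bottom
print("near bottom",plane(w,320,199,.0,o))
for u,v in [(200+185/1.667,150+237/1.667),(200+231/1.667,150+216/1.667)]: print(plane(s,u,v,0))
for k in (((.470,-.19),7.1),((.50,-.186),7.1)):
  for dn in(-.036,.036): print(dn,proj(w,crate(*k,dn,.115),o),proj(w,crate(*k,dn,0),o),proj(s,crate(*k,dn,0,-.07)))
E
```

```text
[ 0.43016264 -0.19390883  0.115     ] [ 0.49922276 -0.1854166   0.115     ]
near bottom [ 0.43230374 -0.19341204  0.        ]
[ 0.44888845 -0.26454254  0.        ]
[ 0.51874316 -0.24774284  0.        ]
-0.036 [318.56228595 246.1249512 ] [318.81682984 200.63706323] [308.20041741 292.63782049]
0.036 [318.82447054 329.92109218] [318.98343934 261.20891381] [337.98911772 282.17466099]
-0.036 [319.0263966  283.12860303] [319.1265065  226.97170906] [320.9316452  288.06527727]
0.036 [319.24262194 361.12242203] [319.27192401 284.64408951] [349.82515512 277.9334715 ]
```

The crate is back near its start, centre about (.465,-.189), so it tilted and rocked back just short of balance. I'll repeat with a longer stroke.

>>> {"method": "jog_arm", "body": {"plan": [[[1,0.02,0,0,0,0,0],[1,0.02,0,0.03,0,0,0],[1,0.02,0,0.058,0,0,0],[1,0.01,0,0.058,0,0,0],[1,-0.002,0,0.058,0,0,0],[1,-0.01,0,0.058,0,0,0],[1,-0.018,0,0.058,0,0,0],[1,-0.026,0,0.058,0,0,0],[1,-0.034,0,0.058,0,0,0],[1,-0.042,0,0.058,0,0,0],[1,-0.05,0,0.058,0,0,0],[1,-0.058,0,0.058,0,0,0],[1,-0.066,0,0.058,0,0,0],[1,-0.072,0,0.058,0,0,0],[1,-0.078,0,0.058,0,0,0],[1,-0.084,0,0.058,0,0,0]]]}}

```text
clock: 6.85
tool_pos: [0.5018, -0.1866, 0.1065]
orientation: [180.0, 0.0, -173.0]
force: [-0.6, 0.8, 0.7]
opening: 0.0878
gripper_force: 0.0
```

```bash
python3 - <<'E'
from h import *
o=ctrl.get_obs();print(o["tool_pos"],o["force"],o["clock"])
s=ctrl.snapshot("side"); w=ctrl.snapshot("wrist")
a=cv2.resize(s["image"][150:330,200:440],None,fx=1.667,fy=1.667)
save("s3",np.vstack([cv2.convertScaleAbs(a,alpha=1.5),w["image"][50:350,120:520]]))
E
```

```text
[ 0.50176596 -0.18663793  0.10653355] [-0.55475118  0.79695463  0.70550488] 6.85
```

View pics/s3.png

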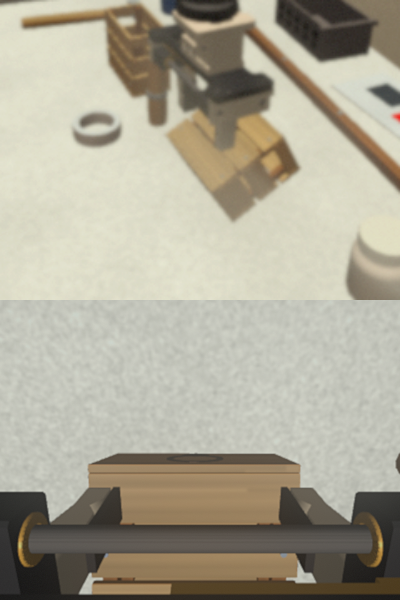

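The crate is tilted about 40° and near balance. The ring outline shows on its underside at wrist pixel (315,209), so the right crate is the marked one. I'll push on until it falls.

>>> {"method": "jog_arm", "body": {"plan": [[[1,-0.006,0,0,0,0,0],[1,-0.012,0,0,0,0,0],[1,-0.018,0,0,0,0,0],[1,-0.024,0,0,0,0,0],[1,-0.03,0,0,0,0,0],[1,-0.03,0,0,0,0,0],[1,-0.03,0,0,0,0,0],[1,0.0,0,0,0,0,0],[1,0.04,0,-0.03,0,0,0],[1,0.09,0,-0.09,0,0,0],[1,0.13,0,-0.125,0,0,0],[1,0.13,0,-0.125,0,0,0]]]}}

```text
clock: 8.45
tool_pos: [0.3715, -0.2031, 0.2351]
orientation: [-179.9, 0.4, -173.0]
force: [0.0, 0.4, 0.2]
opening: 0.0876
gripper_force: 0.0
```

```bash
python3 - <<'E'
from h import *
o=ctrl.get_obs();print(o["tool_pos"],o["orientation"],o["force"],o["clock"])
s=ctrl.snapshot("side"); w=ctrl.snapshot("wrist"); t=ctrl.snapshot("top")
a=cv2.resize(s["image"][150:330,200:440],None,fx=1.667,fy=1.667)
b=np.vstack([a,w["image"][50:350,120:520]])
c=cv2.resize(t["image"][140:290,210:430],(396,270)); c=np.vstack([c,np.zeros((330,396,3),np.uint8)])
import pickle; pickle.dump((o,s,w,t),open("S2.pkl","wb"))
save("s4",cv2.convertScaleAbs(np.hstack([b,c]),alpha=1.4))
print(shift(crate(*CL,-.072,.23),-174.8),shift(crate(*CL,-.072,.107),-174.8))
E
```

```text
[ 0.37145822 -0.20309243  0.23510792] [-179.91438784    0.3956831  -173.00401899] [0.02087333 0.43528905 0.22000518] 8.45
([-0.096, 0.343, 0.002], [0.0, 0.1, 1.8]) ([-0.095, 0.343, 0.125], [0.0, 0.1, 1.8])
```

View pics/s4.png

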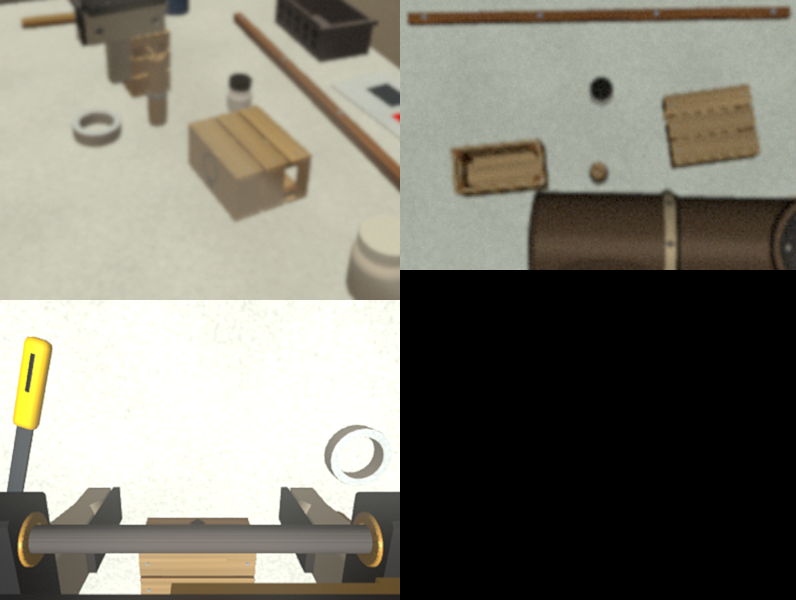

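The right crate lies on its side with the mark facing the robot, faintly visible in the side view at crop (210,165). The top view shows the left crate, flask and clamp undisturbed. Next is the left crate.

>>> {"method": "jog_arm", "body": {"plan": [[[1,0,0.05,0,0,0,0],[1,-0.01,0.1,0,0,0,0],[1,-0.03,0.15,0,0,0,0],[1,-0.05,0.2,0,0,0,1],[1,-0.07,0.25,0,0,0,1.8],[1,-0.085,0.3,0,0,0,1.8],[1,-0.095,0.343,0,0,0,1.8],[1,-0.095,0.343,0.04,0,0,1.8],[1,-0.095,0.343,0.09,0,0,1.8],[1,-0.095,0.343,0.127,0,0,1.8],[1,-0.095,0.343,0.127,0,0,1.8],[1,-0.095,0.343,0.127,0,0,1.8]]]}}

```text
clock: 10.1
tool_pos: [0.4253, 0.1499, 0.1049]
orientation: [-180.0, -0.0, -174.7]
force: [0.1, -0.3, 0.4]
opening: 0.0877
gripper_force: 0.0
```

```bash
python3 - <<'E'
from h import *
o=ctrl.get_obs();print(o["tool_pos"],o["orientation"],o["force"],o["clock"],shift(crate(*CL,-.072,.107),-174.8))
E
```

```text
[0.42534442 0.1499163  0.10492445] [-1.79951769e+02 -1.53160592e-02 -1.74739687e+02] [ 0.13123098 -0.34508602  0.42026202] 10.1 ([0.0, -0.0, -0.002], [-0.0, -0.0, 0.1])
```

>>> {"method": "jog_arm", "body": {"plan": [[[1,-0.01,0,0,0,0,0],[1,-0.018,0,0,0,0,0],[1,-0.026,0,0,0,0,0],[1,-0.034,0,0,0,0,0],[1,-0.042,0,0,0,0,0],[1,-0.05,0,0,0,0,0],[1,-0.058,0,0,0,0,0],[1,-0.066,0,0,0,0,0],[1,-0.074,0,0,0,0,0],[1,-0.082,0,0,0,0,0],[1,-0.09,0,0,0,0,0],[1,-0.096,0,0,0,0,0],[1,-0.102,0,0,0,0,0],[1,-0.108,0,0,0,0,0],[1,-0.114,0,0,0,0,0],[1,-0.12,0,0,0,0,0],[1,-0.126,0,0,0,0,0],[1,-0.132,0,0,0,0,0],[1,-0.138,0,0,0,0,0],[1,-0.138,0,0,0,0,0]]]}}

```text
clock: 12.6
tool_pos: [0.5624, 0.162, 0.1043]
orientation: [-180.0, -0.0, -174.8]
force: [-0.7, 0.3, -0.2]
opening: 0.0877
gripper_force: 0.0
```

>>> {"method": "jog_arm", "body": {"plan": [[[1,0,0,0,0,0,0],[1,0.03,0,0,0,0,0],[1,0.07,0,-0.03,0,0,0],[1,0.12,0,-0.08,0,0,0],[1,0.17,0,-0.13,0,0,0],[1,0.17,0,-0.13,0,0,0]]]}}

```text
clock: 13.35
tool_pos: [0.3918, 0.1467, 0.2377]
orientation: [179.8, 0.3, -174.7]
force: [-0.1, 0.8, -0.8]
opening: 0.0874
gripper_force: 0.0
```

```bash
python3 - <<'E'
from h import *
o=ctrl.get_obs();print(o["tool_pos"],o["orientation"],o["force"],o["clock"])
s=ctrl.snapshot("side"); w=ctrl.snapshot("wrist"); t=ctrl.snapshot("top")
import pickle; pickle.dump((o,s,w,t),open("S3.pkl","wb"))
im=t["image"]; hsv=cv2.cvtColor(im,cv2.COLOR_RGB2HSV)
m=((hsv[...,1]>75)&(hsv[...,0]<25)).astype(np.uint8); m=cv2.morphologyEx(m,cv2.MORPH_CLOSE,np.ones((5,5)))
n,l,st,c=cv2.connectedComponentsWithStats(m)
for i in range(1,n):
    if not(200<c[i][0]<430 and 140<c[i][1]<260 and st[i,4]>60): continue
    cs=cv2.findContours((l==i).astype(np.uint8),cv2.RETR_EXTERNAL,cv2.CHAIN_APPROX_NONE)[0][0]
    b=cv2.boxPoints(cv2.minAreaRect(cs)); z=.022 if st[i,2]>150 else .072
    print(c[i].round(1),st[i,4],[plane(t,u,v,z)[:2].round(3).tolist() for u,v in b])
a=cv2.resize(s["image"][100:330,200:440],(400,384))
b=cv2.resize(t["image"][120:310,200:440],(400,316))
save("s5",cv2.convertScaleAbs(np.hstack([np.vstack([a,np.zeros((100,400,3),np.uint8)]),np.vstack([b,w["image"][100:268,120:520]])]),alpha=1.5))
E
```

```text
[0.39179389 0.14671949 0.23768125] [ 179.77670983    0.25920523 -174.69480171] [-0.07168755  0.77960597 -0.84557838] 13.35
[320.  148.1] 1200 [[0.778, 0.326], [0.775, -0.325], [0.755, -0.325], [0.758, 0.325]]
[263.7 202.2] 1879 [[0.645, 0.242], [0.656, 0.101], [0.538, 0.09], [0.527, 0.23]]
[382.1 209.7] 1886 [[0.612, -0.103], [0.63, -0.245], [0.516, -0.256], [0.498, -0.116]]
[319.9 235.3] 65 [[0.493, 0.02], [0.509, 0.003], [0.491, -0.014], [0.475, 0.002]]
```

View pics/s5.png

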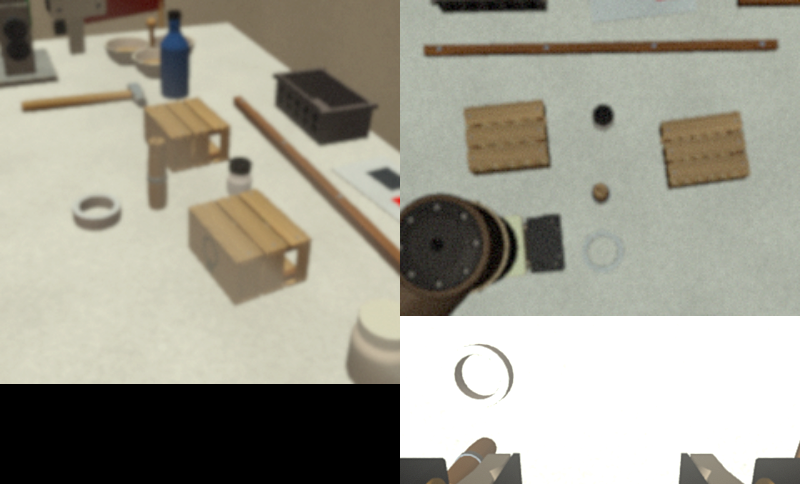

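Both crates are on their sides and the mark is on the right crate only (side crop (208,250)). Everything else stands as before. Right crate: underside centre (.507,-.186), yaw 7.3°. Batten near face at x≈.757, yaw ≈ -0.3°. I'll move behind it, square to the batten.

```bash
python3 - <<'E'
from h import *
for p in((.45,-.186,.235),(.45,-.186,.034)): print(shift(p,179.7))
E
```

```text
([-0.026, -0.337, -0.001], [0.1, 0.1, 5.6])
([-0.026, -0.337, 0.2], [0.1, 0.1, 5.6])
```

>>> {"method": "jog_arm", "body": {"plan": [[[1,0,-0.05,0,0,0,1],[1,0,-0.1,0,0,0,2],[1,0,-0.15,0,0,0,3],[1,0,-0.2,0,0,0,4],[1,0,-0.25,0,0,0,5],[1,-0.01,-0.3,0,0,0,5.5],[1,-0.026,-0.337,0,0,0,5.5],[1,-0.026,-0.337,0.04,0,0,5.5],[1,-0.026,-0.337,0.08,0,0,5.5],[1,-0.026,-0.337,0.12,0,0,5.5],[1,-0.026,-0.337,0.16,0,0,5.5],[1,-0.026,-0.337,0.2,0,0,5.5],[1,-0.026,-0.337,0.2,0,0,5.5],[1,-0.026,-0.337,0.2,0,0,5.5]]]}}

```text
clock: 15.25
tool_pos: [0.4497, -0.1872, 0.0345]
orientation: [-180.0, -0.1, 179.7]
force: [0.4, 0.5, 0.3]
opening: 0.0877
gripper_force: 0.0
```

>>> {"method": "jog_arm", "body": {"plan": [[[1,-0.01,0,0,0,0,0],[1,-0.02,0,0,0,0,0],[1,-0.028,0,0,0,0,0],[1,-0.036,0,0,0,0,0],[1,-0.044,0,0,0,0,0],[1,-0.052,0,0,0,0,0],[1,-0.06,0,0,0,0,0],[1,-0.068,0,0,0,0,0],[1,-0.076,0,0,0,0,0],[1,-0.084,0,0,0,0,0],[1,-0.092,0,0,0,0,0],[1,-0.1,0,0,0,0,0],[1,-0.108,0,0,0,0,0],[1,-0.116,0,0,0,0,0],[1,-0.124,0,0,0,0,0],[1,-0.132,0,0,0,0,0],[1,-0.14,0,0,0,0,0],[1,-0.148,0,0,0,0,0],[1,-0.154,0,0,0,0,0],[1,-0.154,0,0,0,0,0]]]}}

```text
clock: 17.75
tool_pos: [0.6043, -0.1874, 0.0347]
orientation: [-180.0, 0.1, 179.7]
force: [-0.6, 0.3, -0.9]
opening: 0.0874
gripper_force: 0.0
```

```bash
cat > m.py <<'E'
from h import *
t=ctrl.snapshot("top"); im=t["image"]; hsv=cv2.cvtColor(im,cv2.COLOR_RGB2HSV)
m=((hsv[...,1]>75)&(hsv[...,0]<25)).astype(np.uint8); m=cv2.morphologyEx(m,cv2.MORPH_CLOSE,np.ones((3,3)))
n,l,st,c=cv2.connectedComponentsWithStats(m)
for i in range(1,n):
    if not(200<c[i][0]<430 and 140<c[i][1]<260 and st[i,4]>60): continue
    cs=cv2.findContours((l==i).astype(np.uint8),cv2.RETR_EXTERNAL,cv2.CHAIN_APPROX_NONE)[0][0]
    b=cv2.boxPoints(cv2.minAreaRect(cs)); z=.022 if st[i,2]>150 else .072
    print(c[i].round(1),st[i,4],[plane(t,u,v,z)[:2].round(3).tolist() for u,v in b])
E
python3 m.py
```

```text
(no output)
```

The arm merges with the targets in the top view, so I'll close the last gap by force in small steps.

>>> {"method": "jog_arm", "body": {"plan": [[[1,-0.006,0,0,0,0,0],[1,-0.01,0,0,0,0,0],[1,-0.014,0,0,0,0,0],[1,-0.017,0,0,0,0,0],[1,-0.02,0,0,0,0,0]]]}}

```text
clock: 18.42
tool_pos: [0.6235, -0.1876, 0.0346]
orientation: [180.0, -0.0, 179.7]
force: [-3.4, -0.6, 2.1]
opening: 0.088
gripper_force: 1.4
```

>>> {"method": "jog_arm", "body": {"plan": [[[1,-0.002,0,0,0,0,0],[1,-0.004,0,0,0,0,0]]]}}

```text
clock: 18.68
tool_pos: [0.6275, -0.1875, 0.0345]
orientation: [180.0, -0.0, 179.7]
force: [-3.9, 1.0, 2.3]
opening: 0.0875
gripper_force: 1.3
```

>>> {"method": "jog_arm", "body": {"plan": [[[1,-0.001,0,0,0,0,0],[1,-0.002,0,0,0,0,0]]]}}

```text
clock: 18.92
tool_pos: [0.6295, -0.1876, 0.0346]
orientation: [180.0, -0.0, 179.7]
force: [-3.5, 0.0, 0.9]
opening: 0.0877
gripper_force: 1.2
```

>>> {"method": "jog_arm", "body": {"plan": [[[1,-0.001,0,0,0,0,0],[1,-0.001,0,0,0,0,0]]]}}

```text
clock: 19.18
tool_pos: [0.6306, -0.1875, 0.0345]
orientation: [180.0, 0.0, 179.7]
force: [-2.0, -0.4, 0.5]
opening: 0.0878
gripper_force: 0.8
```

```bash
python3 - <<'E'
from h import *
o=ctrl.get_obs(); print(o["force"],o["tool_pos"])
s=ctrl.snapshot("side"); F=s["image"]
for p in [(.757,-.1875,.022),(.757,-.2575,.0),(.642,-.2575,0),(.642,-.2575,.072),(.757,-.2575,.072)]: print(proj(s,p).round(0))
save("s6",cv2.convertScaleAbs(cv2.resize(F[130:330,270:470],None,fx=3,fy=3,interpolation=2),alpha=1.5))
E
```

```text
[-2.04616851 -0.37788772  0.49743802] [ 0.63061605 -0.18754208  0.0345227 ]
[418. 236.]
[433. 260.]
[390. 270.]
[394. 245.]
[438. 235.]
```

View pics/s6.png

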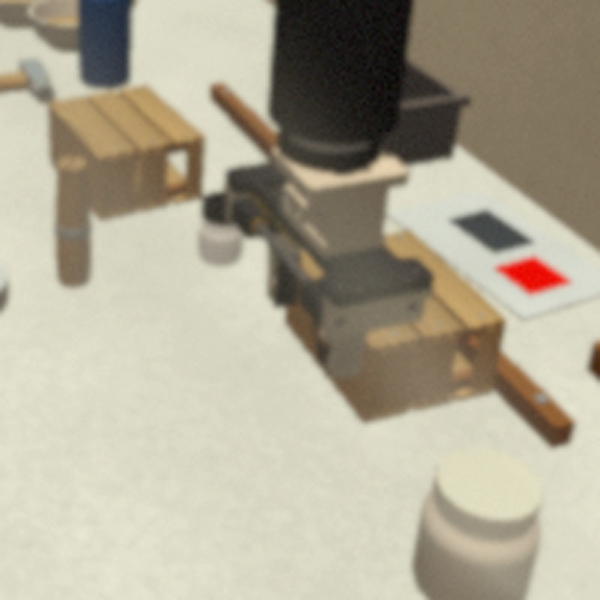

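The crate is level and square against the near edge of the batten: its near lower corner is at (392,270) and far lower corner at (436,259), against (390,270) and (433,260) predicted at contact. I'll seat it with millimetre steps.

>>> {"method": "jog_arm", "body": {"plan": [[[1,-0.001,0,0,0,0,0],[1,-0.0015,0,0,0,0,0],[1,-0.0015,0,0,0,0,0]]]}}

```text
clock: 19.6
tool_pos: [0.632, -0.1876, 0.0345]
orientation: [180.0, 0.0, 179.7]
force: [-1.3, -0.6, 1.4]
opening: 0.0878
gripper_force: 0.9
```

>>> {"method": "jog_arm", "body": {"plan": [[[1,-0.001,0,0,0,0,0],[1,-0.001,0,0,0,0,0]]]}}

```text
clock: 19.85
tool_pos: [0.6326, -0.1876, 0.0345]
orientation: [180.0, -0.0, 179.7]
force: [-4.1, -0.4, 1.2]
opening: 0.0874
gripper_force: 1.8
```

>>> {"method": "jog_arm", "body": {"plan": [[[1,-0.001,0,0,0,0,0],[1,-0.001,0,0,0,0,0]]]}}

```text
clock: 20.1
tool_pos: [0.6326, -0.1876, 0.0345]
orientation: [180.0, -0.1, 179.7]
force: [-7.5, 0.8, 4.7]
opening: 0.0876
gripper_force: 3.5
```

Contact: the tool stopped at .6326 while the force climbed to 7.5 N. I'll back off, lower to batten height and press once more so the crate seats without lifting.

>>> {"method": "jog_arm", "body": {"plan": [[[1,0.01,0,0,0,0,0],[1,0.01,0,0.014,0,0,0],[1,0.01,0,0.014,0,0,0],[1,0.004,0,0.014,0,0,0],[1,0.001,0,0.014,0,0,0],[1,0,0,0.014,0,0,0],[1,-0.001,0,0.014,0,0,0],[1,-0.001,0,0.014,0,0,0]]]}}

```text
clock: 21.1
tool_pos: [0.6325, -0.1876, 0.0204]
orientation: [180.0, -0.3, 179.7]
force: [-9.1, 0.3, 6.6]
opening: 0.0877
gripper_force: 4.5
```

>>> {"method": "jog_arm", "body": {"plan": [[[1,-0.001,0,0,0,0,0],[1,-0.001,0,0,0,0,0]]]}}

```text
clock: 21.35
tool_pos: [0.6324, -0.1876, 0.0204]
orientation: [180.0, -0.4, 179.7]
force: [-12.7, 0.7, 9.4]
opening: 0.0877
gripper_force: 6.2
```

Firmly seated. Retreat straight back, then up and aside.

>>> {"method": "jog_arm", "body": {"plan": [[[1,0.003,0,0,0,0,0],[1,0.01,0,0,0,0,0],[1,0.03,0,0,0,0,0],[1,0.07,0,0,0,0,0],[1,0.12,0,-0.03,0,0,0],[1,0.16,0,-0.08,0,0,0],[1,0.19,0,-0.13,0,0,0],[1,0.2,0,-0.18,0,0,0],[1,0.2,0,-0.22,0,0,0],[1,0.2,0,-0.22,0,0,0],[1,0.2,0,-0.22,0,0,0]]]}}

```text
clock: 22.72
tool_pos: [0.4358, -0.1864, 0.2403]
orientation: [180.0, 0.0, 179.7]
force: [-0.7, 0.0, -1.7]
opening: 0.0875
gripper_force: 0.0
```

```bash
sed -i 's/np.ones((3,3))/np.ones((2,2))/; s/140<c\[i\]\[1\]/100<c[i][1]/' m.py; cat >> m.py <<'E'
# edge checks: mouth edge (top) vs batten at two y
for dx in(-.002,0):
  for y in(-.11,-.25): print("exp mouth top",proj(t,(.757,y,.072)).round(1),"exp underside top",proj(t,(.642,y,.072)).round(1))
sub=(l==l[180,382]) if l[180,382] else m>0
for u in (362,370,380,390,400,405):
    col=np.where(m[120:260,u])[0]+120; print(u,col.min(),col.max(),[plane(t,u,col.max()+.5,.072)[:2].round(4).tolist()])
print(ctrl.get_obs()["tool_pos"],ctrl.get_obs()["force"])
E
python3 m.py
```

```text
[428.6 109.4] 1427 [[0.914, -0.256], [0.911, -0.409], [0.822, -0.404], [0.825, -0.252]]
[361.  112.4] 236 [[0.882, -0.101], [0.887, -0.149], [0.84, -0.152], [0.836, -0.105]]
[358.8 160.9] 2833 [[0.773, 0.323], [0.772, -0.328], [0.64, -0.324], [0.64, 0.317]]
exp mouth top [356.4 145.9] exp underside top [357.4 183.7]
exp mouth top [403.4 145. ] exp underside top [405.2 182.9]
exp mouth top [356.4 145.9] exp underside top [357.4 183.7]
exp mouth top [403.4 145. ] exp underside top [405.2 182.9]
362 146 259 [[0.4208, -0.1168]]
370 146 259 [[0.4205, -0.1396]]
380 146 259 [[0.4201, -0.1681]]
390 145 259 [[0.4197, -0.1966]]
400 146 259 [[0.4193, -0.2251]]
405 120 259 [[0.4191, -0.2393]]
[ 0.4354531  -0.18646489  0.23965838] [ 0.00804462 -1.02269961 -0.21455403]
```

```bash
python3 - <<'E'
from h import *
t=ctrl.snapshot("top"); hsv=cv2.cvtColor(t["image"],cv2.COLOR_RGB2HSV)
m=(hsv[...,1]>75)&(hsv[...,0]<25)
X=[];Y=[]
for u in range(360,404,2):
    r=np.where(m[150:200,u])[0]; p=plane(t,u,r.max()+150.5,.072); X.append(p[0]);Y.append(p[1])
k=np.polyfit(Y,X,1); print("underside x",np.mean(X),"yaw deg",-np.degrees(np.arctan(k[0])))
import pickle; o,s,w,t0=pickle.load(open("S3.pkl","rb"))
d=cv2.absdiff(cv2.GaussianBlur(t["image"],(5,5),0),cv2.GaussianBlur(t0["image"],(5,5),0)).max(2)
for nm,(a,b,c,e) in dict(leftcrate=(180,225,235,295),flask=(180,198,310,332),jar=(172,202,445,478),hammer=(205,300,165,200),can=(165,197,155,195)).items(): print(nm,(d[a:b,c:e]>25).sum())
print(ctrl.get_obs()["clock"])
E
```

```text
underside x 0.6351860570993766 yaw deg -1.0309644842293084
leftcrate 228
flask 0
jar 0
hammer 839
can 0
22.825
```

```bash
python3 - <<'E'
from h import *
t=ctrl.snapshot("top"); im=cv2.GaussianBlur(t["image"],(3,3),0).astype(float)
S=im[...,0]-im[...,2]
def edge(us,r0,r1,z,sgn):
    P=[]
    for u in us:
        g=sgn*np.diff(S[r0:r1,u]); g=np.clip(g,0,None); i=g.argmax(); a=max(i-2,0); w=g[a:i+3]
        P.append(plane(t,u,r0+.5+(w*np.arange(a,a+len(w))).sum()/w.sum(),z)[:2])
    P=np.array(P); k=np.polyfit(P[:,1],P[:,0],1); res=P[:,0]-np.polyval(k,P[:,1]); print(P[:,0].mean().round(4),"yaw",-np.degrees(k[0]).round(2),res.std().round(4))
edge(range(360,402),172,198,.0,-1); edge(range(360,402),172,198,.072,-1)
print("batten near, left part"); edge(range(225,340),144,162,.022,-1); print("batten far"); edge(range(225,420),136,150,.022,1)
hsv=cv2.cvtColor(t["image"],cv2.COLOR_RGB2HSV); m=((hsv[...,1]>75)&(hsv[...,0]<25)).astype(np.uint8); m[:165]=0; m[228:]=0; m[:,:225]=0; m[:,305:]=0
cs=max(cv2.findContours(cv2.morphologyEx(m,3,np.ones((5,5))),0,1)[0],key=cv2.contourArea)
print([plane(t,u,v,.072)[:2].round(3).tolist() for u,v in cv2.boxPoints(cv2.minAreaRect(cs))])
E
```

```text
0.6507 yaw 0.12 0.0024
0.6364 yaw 0.12 0.0023
batten near, left part
0.7586 yaw -0.04 0.0008
batten far
0.7752 yaw -0.12 0.0022
[[0.656, 0.239], [0.653, 0.047], [0.517, 0.048], [0.52, 0.237]]
```

The marked crate's yaw is within about 0.2° of the batten's. I'll swing the arm aside for an unobstructed check of the left crate.

>>> {"method": "jog_arm", "body": {"plan": [[[1,0.02,-0.05,-0.01,0,0,0],[1,0.05,-0.1,-0.01,0,0,0],[1,0.08,-0.15,-0.01,0,0,0],[1,0.11,-0.2,-0.01,0,0,0],[1,0.14,-0.25,-0.01,0,0,0],[1,0.17,-0.3,-0.01,0,0,0],[1,0.2,-0.35,-0.01,0,0,0],[1,0.22,-0.4,-0.01,0,0,0],[1,0.22,-0.4,-0.01,0,0,0],[1,0.22,-0.4,-0.01,0,0,0]]]}}

```text
clock: 24.12
tool_pos: [0.2136, -0.5853, 0.249]
orientation: [179.9, -0.1, 179.7]
force: [0.7, -0.0, 0.2]
opening: 0.0877
gripper_force: 0.0
```

```bash
python3 m.py | grep -v exp | head -8; python3 - <<'E'
from h import *
import pickle
t=ctrl.snapshot("top"); t0=pickle.load(open("S0.pkl","rb"))["top"]
d=cv2.absdiff(cv2.GaussianBlur(t["image"],(5,5),0),cv2.GaussianBlur(t0["image"],(5,5),0)).max(2)
for nm,(a,b,c,e) in dict(flask=(180,198,310,332),clamp=(228,244,312,328),tape=(258,284,307,335),jar=(172,202,445,478),hammer=(205,300,165,200),can=(165,197,155,195),file=(210,302,450,475)).items(): print(nm,(d[a:b,c:e]>25).sum())
E
```

```text
[428.5 109.4] 1420 [[0.825, -0.252], [0.914, -0.256], [0.911, -0.409], [0.822, -0.404]]
[360.9 112.4] 238 [[0.882, -0.101], [0.887, -0.148], [0.841, -0.152], [0.835, -0.105]]
[358.8 160.9] 2854 [[0.773, 0.323], [0.772, -0.331], [0.641, -0.326], [0.64, 0.317]]
[264.6 203.3] 1869 [[0.643, 0.239], [0.653, 0.099], [0.534, 0.089], [0.524, 0.227]]
[320.8 236.2] 65 [[0.49, 0.017], [0.506, 0.001], [0.488, -0.017], [0.472, -0.0]]
362 146 187 [[0.6303, -0.123]]
370 146 187 [[0.6299, -0.1465]]
380 146 186 [[0.6324, -0.1758]]
flask 0
clamp 0
tape 0
jar 0
hammer 0
can 0
file 0
```

All the other objects are unchanged and the left crate lies where it fell. Handing in.

```bash
python3 -c "
from plant import ctrl
print(ctrl.close_job())"
```

```text
the job is handed in; nothing more can be done
None
```

Job handed in at about 24 s: both crates are tipped onto their sides, the ring-marked right one is pushed flush against the batten (within about 0.2°), the unmarked left one lies where it fell, and the tools and pots show no movement in the top camera.

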